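# Seat the accessory modules, shut the cover and set the handle

## Task

Finish the big breaker for packing: press the three black plug-in modules in its open well down until each is fully home, then swing the hinged cover over them and press it down fully shut. Once it is shut, turn the rotary handle so that its pointed end stands at the raised arrow, and leave the things lying round the breaker where they are.

Things in the scene. Friction and masses are not known exactly. Their poses are not given: they have to be found in the camera images.
- breaker_unit: grey breaker lying on its back on a fixed 190 x 390 x 10 mm board. Origin: centre of the underside, on the bench; x across it (away from the robot at yaw 0), y along it, z up. Case 160 (x) x 270 (y) mm, top at z = 85.5 mm; end terminals and fins (|y| 134 to 188) below 71 mm. Open well with 3 modules at y -16 to 106, x -35 to 35 mm; handle at x 0, y -85 mm
- module_1 (a joint): how far the first (nearest the rotary handle) module stands proud of its home position (m): 0 = fully home, 0.005 to 0.012 at the start. It slides straight down against about 6 N of friction to a hard stop and stays where it is left
- module_1_top (a point): centre of the flat top of the first (nearest the rotary handle) module, a black block 52 (breaker x) x 30 (breaker y) mm, modules 38 mm apart; fully home the top is 83.5 mm above the bench, 2 mm below the case top
- module_2 (a joint): how far the middle module stands proud of its home position (m): 0 = fully home, 0.005 to 0.012 at the start. It slides straight down against about 6 N of friction to a hard stop and stays where it is left
- module_2_top (a point): centre of the flat top of the middle module, a black block 52 (breaker x) x 30 (breaker y) mm, modules 38 mm apart; fully home the top is 83.5 mm above the bench, 2 mm below the case top
- module_3 (a joint): how far the third (farthest from the handle) module stands proud of its home position (m): 0 = fully home, 0.005 to 0.012 at the start. It slides straight down against about 6 N of friction to a hard stop and stays where it is left
- module_3_top (a point): centre of the flat top of the third (farthest from the handle) module, a black block 52 (breaker x) x 30 (breaker y) mm, modules 38 mm apart; fully home the top is 83.5 mm above the bench, 2 mm below the case top
- cover (a joint): angle of the grey hinged cover of the well (rad): 0 = shut flat on the case, 2.0 to 2.3 at the start (leaning open, away from the modules, past upright); it needs about 0.22 N m and stays where it is left
- cover_hinge (a point): middle of the cover's hinge axis, at breaker x = 46, y = 45, z = 90.5 mm; the axis lies along the breaker's y and the shut cover reaches from it toward the breaker's -x
- cover_edge (a point): middle of the cover's free edge, on its outer face (the top face when shut), 80 mm from the hinge axis and 10.5 mm to the outer side of it; the cover is a shallow shell 82 x 134 mm, 17 mm deep over its rims, with a small tab at the free edge
- handle (a joint): angle of the rotary handle about the vertical (rad): 0 = its pointed end at the raised arrow, positive counter-clockwise from above; -1.4 to -0.7 at the start (turned clockwise), stops at -1.7 and +0.6, friction about 0.07 N m
- handle_grip (a point): on the handle's axis, 116.5 mm above the bench: where to grip. The handle is an upright bar 50 long x 15 wide x 33 mm tall (z = 95.5 to 128.5 mm) on a round disc of 56 mm diameter whose top is at z = 96 mm
- handle_point (a point): the pointed end of the handle bar, 36 mm from its axis, with a white line on top leading to it
- arrow_mark (a point): the raised arrow on the rim of the handle's dial plate, on the breaker's +x side of the handle axis, 46 mm from it: the marked position. Small dots mark the other positions
- tape_black: bystander: black roll of tape lying flat, 53 mm across, 19 mm high, near the handle end of the breaker; origin under its centre
- copper_link: bystander: flat pale tinned bar with two holes, 20 x 110 x 5 mm near the other end of the breaker; origin under its centre
- phase_barrier_1: bystander: thin black barrier plate 43 x 100 x 8 mm near the same end; origin under its centre

How it is judged:
By the outcome, as a careful person would: the job done as asked, in the order asked, and still so for the second after the job is handed in, with the robot touching nothing.
It also fails if it takes over 61 s, if anything falls off the work surface, if the arm or the gripper's body presses on something with over 40 N, if the wrist force passes 120 N, or if a joint passes its speed limit or range.

## Robot

A 6-joint arm with a two-finger parallel gripper is mounted at the origin on a cart in front of the work surface, level with it; the furniture and walls round the work are solid. World frame = base frame: x ahead of the robot, y to its left, z up, the work surface at z = 0. Lengths are in m, angles in degrees, forces in N, time in s.
With the tool pointing down it reaches from about 0.25 to 0.725 m from the base axis. Payload 9.7 kg.
Tool frame: the origin (TCP) lies on the centre line of the jaws, within the pads' length; the fingertips stand tip_extent ahead of it and the grasp point (between the pads) lies 3 mm ahead of it (tip_extent is the distance from the TCP to the fingertips, in m); z points along the fingers, y is the line along which they close (so a half turn about z gives the same grasp; the last joint's range is limited). The gripper opens to 85 mm and grips with 20 to 120 N. Pads are 22 mm wide; open, the fingers measure 114 mm over their backs; the gripper's body (76 mm by 85 mm) begins 54 mm behind the grasp point. The pads swing forward as they close: fully open they stand 13 mm farther back than shut.
Start: joints at [0, 4.979, 10.078, 95.1, 0, 90], TCP at [0.55, -0, 0.253] pointing down, gripper open.
Joint ranges: [-179.16, 179.16], [-48.56, 103.87], [-65.8, 70.77], [-126.05, 130.52], [-82.76, 87.17], [-180, 180]. Speed limits (degrees/s): [127.2, 127.2, 147.25, 180, 180, 180].

## Interface

Orientations are given as [roll, pitch, yaw] about the fixed x, y, z axes, in that order (R = Rz(yaw) Ry(pitch) Rx(roll)).
In Python, from workcell import * gives the robot as it stands.
- The arm moves only by the tool servo_tool, never from a script. Its argument "rows" is a list of rows, each an object with "offset": the shift along the tool's x, y, z as a fraction of full scale, a list of three; "yaw": the turn about the tool's z as a fraction of full scale; "claw": the closure, from 0 (fully open) to 1 (shut). A call has 1 to 12 rows; each row is the pose to reach, as a shift and turn from the pose commanded when the call began, along the tool's axes at that moment, turning the shorter way round; what a row does not reach only later rows make up. Full scale, the value 1, is 0.1 m for a shift and pi rad for a turn. A row lasts 1/8 s, in which the tool goes at most 62.5 mm and 10.7 degrees, less where a joint would pass 70% of its speed; a pose out of reach is approached as far as the arm can. A call with a number of a shift or a turn outside -1 to 1 is refused whole. A call with a gripper value outside its range is refused whole. The fingers move at their own pace and stop on an object; "squeeze" is the grip in N (left out, the last holds). Time passes only in rows, so rows that repeat a pose let the fingers close. It gives the time, the measured TCP pose, the force, the opening and the grip force at its end, in the units of the state.
- get_obs(): the state, without advancing time (a new reading comes with each control period).
- camera(name): name is "scene" or "side" or "wrist"; returns (picture, depth): 384x512x3 uint8, red, green, blue; 384x512 float32, m along the optical axis (not along the pixel's ray), 0 where there is no reading.
- camera_info(name): a dict with "fx", "fy", "cx", "cy" (pixels), "dist" ([k1, k2, p1, p2, k3] as OpenCV has them; the pictures are not rectified), "cam_to_world" (4x4, takes a point from camera to world coordinates); the wrist camera has in their place "hand_eye" (4x4, takes a point from camera to tool coordinates, whose origin is the TCP and whose axes are the flange's). Camera axes: x right, y up, looking along -z (the intrinsics and any distortion apply to the point x, -y, -z); pixel columns grow to the right and rows downward; lengths in m; the calibration is good to about 2 mm. A picture is of the moment at which its call begins: read the wrist's pose just before it. camera_info takes no time and is no camera call.
- job_done(): hands the job in; it is judged then, once.
The state is a dict: "time": time; "q": joint angles; "qd": joint speeds; "joint_efforts": joint torques, N m; "ee_pos": TCP position; "tcp_rot": TCP orientation; "wrist_force": force on the tool from outside, world axes, zero at the start; "torque": the same for the moment, N m; "opening": finger opening in m; "grasp_force": force on a finger pad.
Only numpy, scipy, OpenCV 4.12 (cv2) and the standard library are available. Lean on these libraries where they do the work, as an engineer would, in place of code of your own. Each camera call takes 0.05 s, during which the arm holds its last target. There are 200 camera calls.

## Working session

There is one attempt and no reset: what is moved stays moved. The work goes in short steps, Python scripts to look and compute and a tool call to move; the robot and the scene stay as the last step left them, time stands still between calls to the robot, and variables do not carry over. Pictures are saved under pics/ and viewed, at most 10 in all, crops included, and the job is handed in when it is done.

Besides the shell and the picture viewer there is one more tool, called after "Emit:" as name(argument=value, ...) on one line, values as JSON. servo_tool: Moves the arm, as the interface text tells. Its arguments: {"type":"object","properties":{"rows":{"type":"array"},"squeeze":{"type":"number"}},"required":["rows"]}

```bash
ls; mkdir -p pics; cat > h.py <<'E'
from workcell import *
import numpy as np, cv2
from scipy.spatial.transform import Rotation as R
def snap(n,f):
    o=get_obs(); im,d=camera(n); cv2.imwrite(f'pics/{f}.png',im[:,:,::-1]); np.save(f'pics/{f}.npy',d)
    i=camera_info(n); 
    if n=='wrist':
        T=np.eye(4); T[:3,:3]=R.from_euler('xyz',o['tcp_rot'],degrees=True).as_matrix(); T[:3,3]=o['ee_pos']; M=T@np.array(i['hand_eye'])
    else: M=np.array(i['cam_to_world'])
    np.save(f'pics/{f}_M.npy',M); return im,d,i,M
def load(n,f):
    return cv2.imread(f'pics/{f}.png')[:,:,::-1],np.load(f'pics/{f}.npy'),camera_info(n),np.load(f'pics/{f}_M.npy')
def cloud(d,i,M):
    v,u=np.mgrid[0:384,0:512]; K=np.array([[i['fx'],0,i['cx']],[0,i['fy'],i['cy']],[0,0,1.]])
    p=cv2.undistortPoints(np.stack([u.ravel(),v.ravel()],1).astype(np.float64)[:,None],K,np.array(i['dist']))[:,0].reshape(384,512,2)
    P=np.stack([p[...,0]*d,-p[...,1]*d,-d],-1)
    W=P@M[:3,:3].T+M[:3,3]; W[d==0]=np.nan; return W
E
python3 - <<'E'
from h import *
print(get_obs())
for n in ['scene','side','wrist']:
    im,d,i,M=snap(n,n+'0'); print(n,M.round(3).tolist(),(d>0).mean())
a=np.hstack([cv2.imread('pics/scene0.png'),cv2.imread('pics/wrist0.png')])
cv2.imwrite('pics/a.png',cv2.resize(a,(800,300)))
E
```

```text
pics
{'time': 0.0, 'q': array([ 1.54366511e-04,  5.01209346e+00,  1.00332731e+01,  9.50997219e+01,
       -8.09089776e-05,  9.00011212e+01]), 'qd': array([-0.05805756,  0.00920652, -0.01486648, -0.10537082,  0.03897919,
       -0.12640585]), 'joint_efforts': array([ 7.68234549e-04, -5.20392072e+01,  4.64802504e+01,  1.63646933e-02,
        2.23589603e-05, -6.77332673e-05]), 'ee_pos': array([5.49793568e-01, 1.10986628e-06, 2.52562944e-01]), 'tcp_rot': array([-1.79921458e+02,  8.24458800e-05,  8.99990333e+01]), 'wrist_force': array([-0.72513056, -0.24340918, -0.29502729]), 'torque': array([-0.00858258,  0.0158145 ,  0.01881825]), 'grasp_force': 0.0, 'opening': 0.0854041934120023}
scene [[-0.886, 0.271, -0.377, 0.243], [-0.464, -0.488, 0.739, 0.826], [0.016, 0.83, 0.558, 0.578], [0.0, 0.0, 0.0, 1.0]] 0.9958648681640625
side [[1.0, 0.007, 0.026, 0.566], [0.018, 0.546, -0.837, -0.779], [-0.02, 0.837, 0.546, 0.725], [0.0, 0.0, 0.0, 1.0]] 0.996185302734375
wrist [[1.0, -0.001, 0.001, 0.549], [0.0, 0.959, 0.284, 0.073], [-0.001, -0.284, 0.959, 0.374], [0.0, 0.0, 0.0, 1.0]] 0.9960530598958334
```

```bash
python3 -c "
import cv2
cv2.imwrite('pics/s_big.png',cv2.resize(cv2.imread('pics/scene0.png'),(800,600),interpolation=cv2.INTER_CUBIC))"
```

```text
(no output)
```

View pics/a.png

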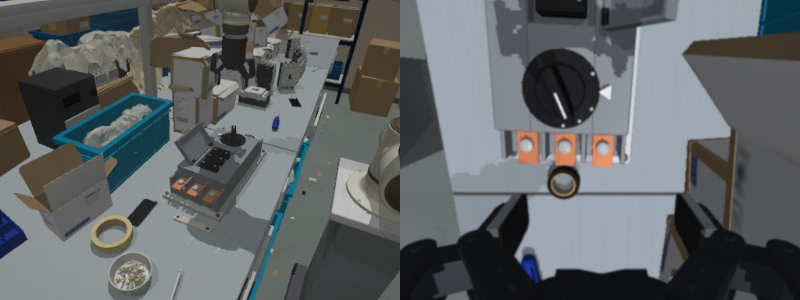

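View pics/s_big.png

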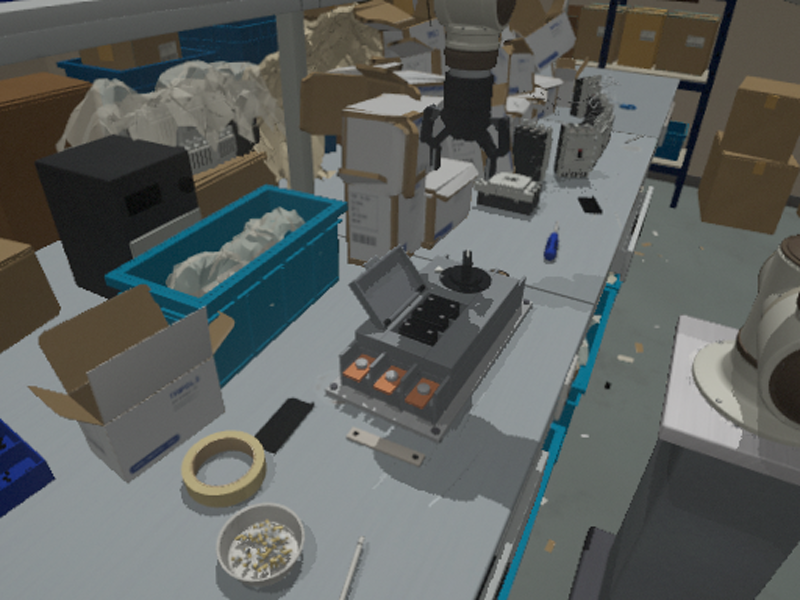

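The scene picture shows the breaker with its handle end toward the robot's right. The cover leans open on the far side (about (395,285) in the 800 px view), and the copper link and barrier plate lie at the left end. The wrist view shows the dial around (560,88), with the white arrow at (605,92) and the tape roll at (563,181). Next I'll make a top-down height map.

```bash
python3 - <<'E'
from h import *
S=1000 # px/m
x0,y0=0.35,-0.05
H=np.zeros((400,650,3),np.uint8); out={}
for n in ['scene','side','wrist']:
    im,d,i,M=load(n,n+'0'); W=cloud(d,i,M).reshape(-1,3); C=im.reshape(-1,3)
    # case top
    k=(abs(W[:,2]-0.0855)<0.004)&(W[:,0]>.35)&(W[:,0]<.75)&(W[:,1]>0)&(W[:,1]<.6)
    P=W[k]; 
    if len(P)>50:
        r=cv2.minAreaRect((P[:,:2]).astype(np.float32)); print(n,k.sum(),r,np.median(P[:,2]))
    k=(W[:,2]>-.01)&(W[:,2]<.25)&(W[:,0]>x0)&(W[:,0]<x0+.4)&(W[:,1]>y0)&(W[:,1]<y0+.65)
    P=W[k];Q=C[k]
    o=np.argsort(P[:,2]);P=P[o];Q=Q[o]
    out[n]=np.zeros((400,650,3),np.uint8)
    for p,q in zip(P,Q):
        cv2.circle(out[n],(int((y0+.65-p[1])*S),int((x0+.4-p[0])*S)),1,q[::-1].tolist(),-1)
a=np.vstack([np.hstack([out['scene'],out['side']]),np.hstack([out['wrist'],0*out['wrist']])])
cv2.imwrite('pics/top.png',cv2.resize(a,(800,492),interpolation=cv2.INTER_AREA))
im=cv2.imread('pics/side0.png'); cv2.imwrite('pics/side_b.png',cv2.resize(im,(800,600)))
E
```

```text
scene 3123 ((0.5921066999435425, 0.30300286412239075), (0.6603444814682007, 0.2560139000415802), 60.908164978027344) 0.08587127043732562
side 1900 ((0.5077790021896362, 0.14373481273651123), (0.27110013365745544, 0.16033713519573212), 87.05049896240234) 0.08686908864570109
wrist 22226 ((0.5044136643409729, 0.08180946111679077), (0.14209072291851044, 0.15953263640403748), 87.40791320800781) 0.08633376652814745
```

View pics/top.png

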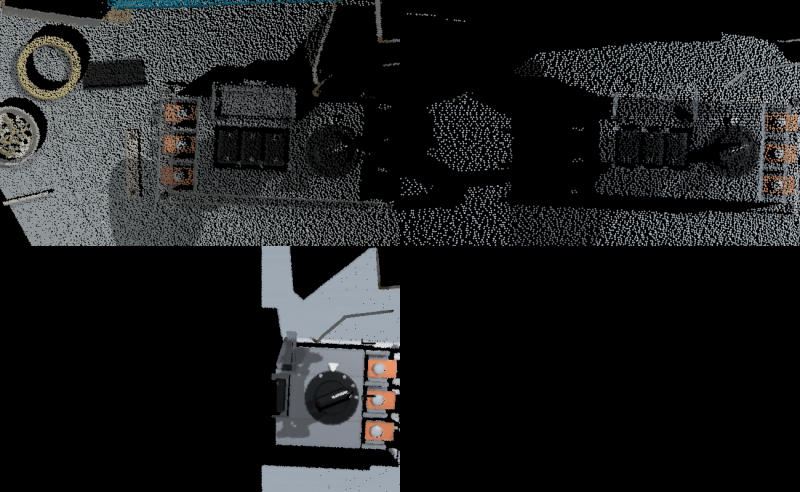

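View pics/side_b.png

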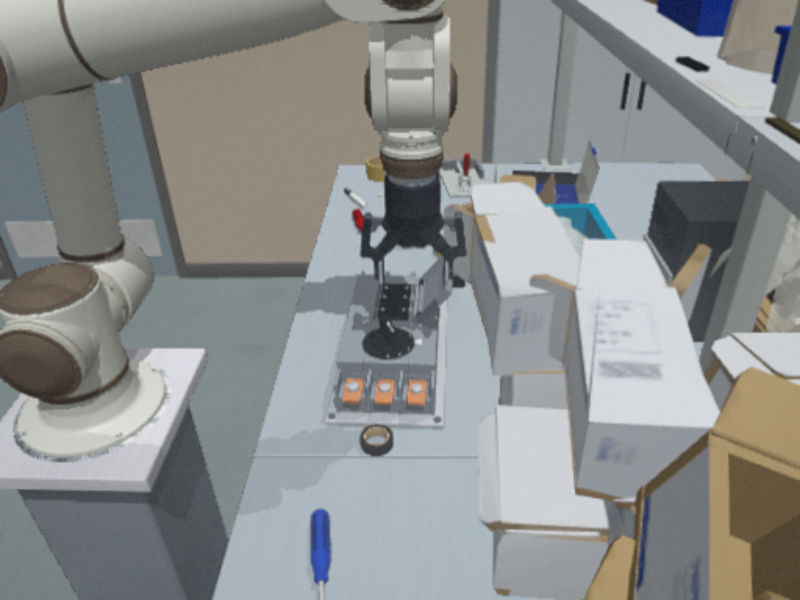

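Emit:
servo_tool(rows=[{"offset":[0.5,-0.2,-0.4],"yaw":0,"claw":0},{"offset":[1,-0.4,-0.7],"yaw":0,"claw":0},{"offset":[1,-0.4,-0.7],"yaw":0,"claw":0}])

```text
time: 0.52
ee_pos: [0.5094, 0.1025, 0.3258]
tcp_rot: [179.8, -0.1, 90.2]
wrist_force: [0.2, -0.4, -0.2]
opening: 0.0855
grasp_force: 0.0
```

Emit:
servo_tool(rows=[{"offset":[0.4,0,0],"yaw":0,"claw":0.5},{"offset":[0.4,0,0],"yaw":0,"claw":1},{"offset":[0.4,0,0],"yaw":0,"claw":1},{"offset":[0.4,0,0],"yaw":0,"claw":1}])

```text
time: 1.02
ee_pos: [0.5101, 0.1391, 0.323]
tcp_rot: [-180.0, 0.0, 89.9]
wrist_force: [-0.3, -0.1, 0.3]
opening: 0.0124
grasp_force: 0.0
```

```bash
python3 - <<'E'
from h import *
o=get_obs(); print({k:o[k] for k in('time','ee_pos','tcp_rot','opening','wrist_force')})
im,d,i,M=snap('wrist','w1'); W=cloud(d,i,M)
P=W.reshape(-1,3); k=(abs(P[:,2]-0.0865)<0.003)&(P[:,0]>.38)&(P[:,0]<.65)&(P[:,1]>-.02)&(P[:,1]<.3)
print(cv2.minAreaRect(P[k][:,:2].astype(np.float32)),np.median(P[k][:,2]))
cv2.imwrite('pics/w1b.png',cv2.resize(im[:,:,::-1],(800,600),interpolation=cv2.INTER_CUBIC))
E
```

```text
{'time': 1.025, 'ee_pos': array([0.51011594, 0.13909214, 0.32303416]), 'tcp_rot': array([-1.79976971e+02,  1.81616606e-02,  8.99400903e+01]), 'opening': 0.01239682187481017, 'wrist_force': array([-0.34033995, -0.11178748,  0.27821086])}
((0.5071527361869812, 0.14612235128879547), (0.26948198676109314, 0.15975971519947052), 87.37944793701172) 0.08630419223116417
```

View pics/w1b.png

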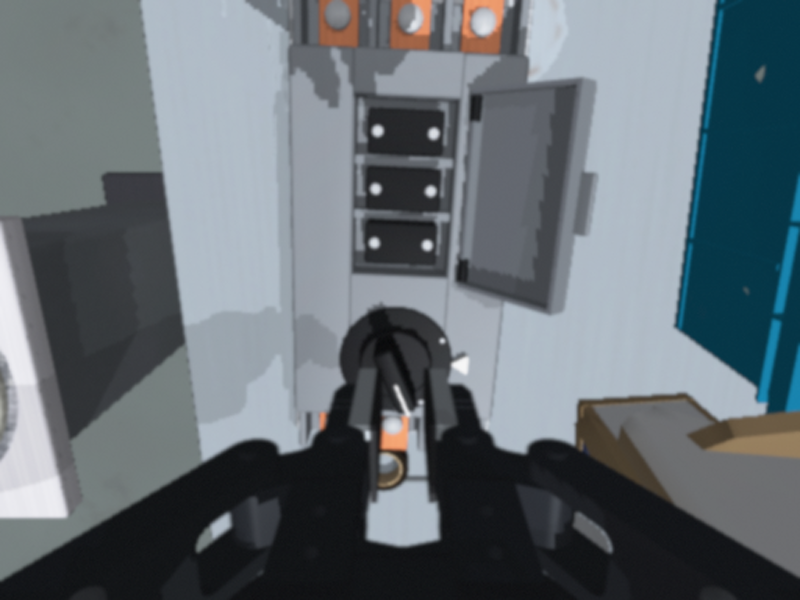

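The view from above shows the modules at about (405,132), (402,188) and (400,243). The cover runs from its hinge at x≈460 to its tab at (587,203). The dial is at (397,355), the arrow at (460,365), and the pointer's white line leads to (405,410). Next: breaker pose, module heights, cover angle and handle angle.

```bash
cat >> h.py <<'E'
c0=np.array([0.5072,0.1461]); yaw0=-2.62
def tob(W,c=c0,yaw=yaw0):
    a=np.radians(yaw); B=W.copy(); X=W[...,0]-c[0];Y=W[...,1]-c[1]
    B[...,0]=np.cos(a)*X+np.sin(a)*Y; B[...,1]=-np.sin(a)*X+np.cos(a)*Y; return B
def tow(p,c=c0,yaw=yaw0):
    a=np.radians(yaw); return np.array([c[0]+np.cos(a)*p[0]-np.sin(a)*p[1],c[1]+np.sin(a)*p[0]+np.cos(a)*p[1]])
E
python3 - <<'E'
from h import *
im,d,i,M=load('wrist','w1'); B=tob(cloud(d,i,M))
g=im.max(-1)
# modules: dark pts in well
for yc in (7,45,83):
    k=(abs(B[...,0])<.03)&(abs(B[...,1]-yc/1e3)<.019)&(B[...,2]>.08)&(B[...,2]<.1)&(g<60)
    p=B[k]; r=cv2.minAreaRect(p[:,:2].astype(np.float32)); z=np.median(p[:,2]); print(yc,k.sum(),z,np.percentile(p[:,2],[10,90]),r)
k=(B[...,0]>.045)&(B[...,0]<.16)&(abs(B[...,1]-.045)<.05)&(B[...,2]>.1)&(B[...,2]<.2)
p=B[k]; x,z=p[:,0],p[:,2]
print('cover pts',k.sum(), 'max z',z.max(), x[z.argmax()], 'fit', [np.degrees(np.arctan2(*np.linalg.svd(np.c_[x-x.mean(),z-z.mean()],full_matrices=False)[2][0][::-1])), x.mean(), z.mean()])
for x0 in np.arange(.05,.15,.01):
    q=p[abs(x-x0)<.003]; 
    if len(q): print(round(x0,3),np.percentile(q[:,2],[1,50,99]).round(4))
k=(B[...,0]>.02)&(B[...,0]<.06)&(abs(B[...,1]+.085)<.03)&(g>170)
print('arrow',B[k].mean(0),np.degrees(np.arctan2(B[k].mean(0)[1]+.085,B[k].mean(0)[0])))
im0,d0,i0,M0=load('wrist','wrist0'); B0=tob(cloud(d0,i0,M0)); g0=im0.max(-1)
k=(B0[...,2]>.12)&(B0[...,2]<.135)&(np.hypot(B0[...,0],B0[...,1]+.085)<.045)
p=B0[k]; print('bar',len(p),cv2.minAreaRect(p[:,:2].astype(np.float32)),np.median(p[:,2]))
kk=k&(g0>150); w=B0[kk]; print('white',len(w),w.mean(0)); 
v=w.mean(0); print('ang',np.degrees(np.arctan2(v[1]+.085,v[0])))
k=(B0[...,0]>.02)&(B0[...,0]<.06)&(abs(B0[...,1]+.085)<.02)&(g0>170)
print('arrow0',B0[k].mean(0))
print('module pts world',[tow((0,y/1e3)).round(4).tolist() for y in(7,45,83,-85)])
E
```

```text
7 1047 0.09119624509341467 [0.08997685 0.09214034] ((-0.0004377327859401703, 0.007575852330774069), (0.05123956874012947, 0.029600925743579865), 0.7133912444114685)
45 1118 0.09381060972050095 [0.0927933  0.09480154] ((-9.156763553619385e-05, 0.04480724781751633), (0.029550887644290924, 0.05183557793498039), 89.9793930053711)
83 1214 0.08922515837811118 [0.08823854 0.09023543] ((-0.0006112009286880493, 0.08296992629766464), (0.050925642251968384, 0.02946997433900833), 0.3881802260875702)
cover pts 6144 max z 0.15726155697912708 0.09361943237169397 fit [np.float64(-125.16548069298233), np.float64(0.08479802712088269), np.float64(0.13007550381471822)]
0.06 [0.1    0.1009 0.1027]
0.07 [0.1055 0.1101 0.1144]
0.08 [0.1175 0.1222 0.1271]
0.09 [0.1299 0.1356 0.1568]
0.1 [0.1474 0.1503 0.1531]
0.11 [0.1525 0.1546 0.1564]
arrow [ 0.05095131 -0.07666508  0.08693818] 9.29050111733434
bar 1396 ((0.0003084014169871807, -0.08602666854858398), (0.015247608534991741, 0.05156229808926582), 24.061582565307617) 0.1288088494409354
white 110 [ 0.00536916 -0.09791215  0.12947494]
ang -67.42136203600688
arrow0 [ 0.05070231 -0.08517253  0.09027483]
module pts world [[0.5075, 0.1531], [0.5093, 0.1911], [0.511, 0.229], [0.5033, 0.0612]]
```

```bash
python3 - <<'E'
import workcell; print([x for x in dir(workcell) if not x.startswith('__')]); print(getattr(workcell,'tip_extent',None))
from h import *
print(camera_info('wrist').keys(), tow((-.006,.007)),tow((-.006,.045)),tow((-.006,.083)))
# finger tips from image: depth cloud in tool frame
im,d,i,M=load('wrist','w1'); W=cloud(d,i,M); 
k=(abs(W[...,0]-.51)<.03)&(abs(W[...,1]-.139)<.03)&(W[...,2]>.2); print('finger lowest z',np.nanmin(W[k][:,2]),'TCP .323')
E
```

```text
['PlanningError', 'camera', 'camera_info', 'get_obs', 'job_done', 'tip_extent']
0.022
dict_keys(['fx', 'fy', 'cx', 'cy', 'dist', 'hand_eye']) [0.50152625 0.15336695] [0.5032633  0.19132723] [0.50500034 0.22928751]
finger lowest z 0.30043995111026045 TCP .323
```

Emit:
servo_tool(rows=[{"offset":[0.13,-0.085,0.6],"yaw":0.0146,"claw":1},{"offset":[0.13,-0.085,1],"yaw":0.0146,"claw":1}])

```text
time: 1.32
ee_pos: [0.501, 0.1527, 0.2212]
tcp_rot: [-180.0, 0.0, 87.3]
wrist_force: [0.6, -0.5, -0.4]
opening: 0.0001
grasp_force: 0.0
```

Emit:
servo_tool(rows=[{"offset":[0,0,0.5],"yaw":0,"claw":1},{"offset":[0,0,0.9],"yaw":0,"claw":1},{"offset":[0,0,1],"yaw":0,"claw":1},{"offset":[0,0,1],"yaw":0,"claw":1}])

```text
time: 1.82
ee_pos: [0.5017, 0.1527, 0.1239]
tcp_rot: [180.0, -0.0, 87.3]
wrist_force: [1.8, 0.7, 0.1]
opening: -0.0002
grasp_force: 0.0
```

Emit:
servo_tool(rows=[{"offset":[0,0,0.09],"yaw":0,"claw":1},{"offset":[0,0,0.14],"yaw":0,"claw":1},{"offset":[0,0,0.17],"yaw":0,"claw":1},{"offset":[0,0,0.17],"yaw":0,"claw":1}])

```text
time: 2.33
ee_pos: [0.5022, 0.1532, 0.107]
tcp_rot: [179.9, -0.0, 87.4]
wrist_force: [1.6, -0.2, 2.3]
opening: -0.0003
grasp_force: 1.4
```

Emit:
servo_tool(rows=[{"offset":[0,0,0.01],"yaw":0,"claw":1},{"offset":[0,0,0.02],"yaw":0,"claw":1},{"offset":[0,0,0.02],"yaw":0,"claw":1}])

```text
time: 2.7
ee_pos: [0.5022, 0.1532, 0.1055]
tcp_rot: [179.9, -0.0, 87.4]
wrist_force: [1.5, -0.4, 7.8]
opening: -0.0002
grasp_force: 3.9
```

Emit:
servo_tool(rows=[{"offset":[0,0,0.01],"yaw":0,"claw":1},{"offset":[0,0,0.02],"yaw":0,"claw":1},{"offset":[0,0,0.02],"yaw":0,"claw":1}])

```text
time: 3.08
ee_pos: [0.5023, 0.1532, 0.1053]
tcp_rot: [179.8, -0.1, 87.4]
wrist_force: [-4.7, -2.5, 21.6]
opening: 0.0
grasp_force: 11.0
```

Emit:
servo_tool(rows=[{"offset":[0,0,-0.25],"yaw":0,"claw":1},{"offset":[0.38,0,-0.25],"yaw":0,"claw":1},{"offset":[0.38,0,-0.2],"yaw":0,"claw":1},{"offset":[0.38,0,-0.13],"yaw":0,"claw":1},{"offset":[0.38,0,-0.08],"yaw":0,"claw":1},{"offset":[0.38,0,-0.03],"yaw":0,"claw":1},{"offset":[0.38,0,0],"yaw":0,"claw":1},{"offset":[0.38,0,0.005],"yaw":0,"claw":1},{"offset":[0.38,0,0.005],"yaw":0,"claw":1}])

```text
time: 4.2
ee_pos: [0.5031, 0.1908, 0.1052]
tcp_rot: [179.9, -0.1, 87.3]
wrist_force: [-11.9, -0.2, 30.6]
opening: -0.0003
grasp_force: 14.8
```

Emit:
servo_tool(rows=[{"offset":[0,0,-0.25],"yaw":0,"claw":1},{"offset":[0.38,0,-0.25],"yaw":0,"claw":1},{"offset":[0.38,0,-0.2],"yaw":0,"claw":1},{"offset":[0.38,0,-0.13],"yaw":0,"claw":1},{"offset":[0.38,0,-0.08],"yaw":0,"claw":1},{"offset":[0.38,0,-0.03],"yaw":0,"claw":1},{"offset":[0.38,0,0],"yaw":0,"claw":1},{"offset":[0.38,0,0.005],"yaw":0,"claw":1},{"offset":[0.38,0,0.005],"yaw":0,"claw":1}])

```text
time: 5.32
ee_pos: [0.5047, 0.228, 0.1052]
tcp_rot: [179.9, -0.0, 87.3]
wrist_force: [-12.8, -8.6, 32.0]
opening: -0.0
grasp_force: 16.5
```

Emit:
servo_tool(rows=[{"offset":[-0.3,0.2,-0.5],"yaw":0,"claw":1},{"offset":[-0.3,0.2,-1],"yaw":0,"claw":1},{"offset":[-0.3,0.2,-1],"yaw":0,"claw":1}])

```text
time: 5.7
ee_pos: [0.5251, 0.1976, 0.2052]
tcp_rot: [179.7, -0.1, 87.3]
wrist_force: [-0.9, 0.2, -1.5]
opening: 0.0002
grasp_force: 0.0
```

```bash
python3 - <<'E'
from h import *
print(get_obs()['ee_pos'])
im,d,i,M=snap('wrist','w2'); B=tob(cloud(d,i,M)); g=im.max(-1)
for yc in (7,45,83):
    k=(abs(B[...,0])<.03)&(abs(B[...,1]-yc/1e3)<.015)&(B[...,2]>.078)&(B[...,2]<.1)&(g<60)
    print(yc,k.sum(),np.median(B[k][:,2]) if k.sum() else None)
k=(abs(B[...,0])<.08)&(abs(B[...,1]-.12)<.02)&(abs(B[...,2]-.0855)<.006); print('case',np.median(B[k][:,2]))
allP=[]
for n,f in(('scene','scene0'),('wrist','w1'),('wrist','wrist0'),('side','side0')):
    im,d,i,M=load(n,f); P=tob(cloud(d,i,M)).reshape(-1,3)
    k=(P[:,0]>.1)&(P[:,0]<.35)&(P[:,1]>-.1)&(P[:,1]<.25)&(P[:,2]>.02)&(P[:,2]<.35); allP.append(P[k])
P=np.vstack(allP)
for y in np.arange(-.1,.25,.03):
    q=P[abs(P[:,1]-y-.015)<.015]; q=q[q[:,0]>.115]; print(round(y,2),len(q),np.percentile(q[:,0],[0,2,10]).round(3) if len(q) else '', [ (round(a,3),round(b,3)) for a,b in q[np.argsort(q[:,0])[:3]][:,[0,2]]])
E
```

```text
[0.52513341 0.1975755  0.20523841]
7 892 0.08387241747855771
45 1682 0.0839860332719898
83 2196 0.08402460516082857
case 0.08613800985577034
-0.1 4975 [0.115 0.115 0.117] [(np.float64(0.115), np.float64(0.269)), (np.float64(0.115), np.float64(0.225)), (np.float64(0.115), np.float64(0.288))]
-0.07 10287 [0.115 0.117 0.123] [(np.float64(0.115), np.float64(0.275)), (np.float64(0.115), np.float64(0.236)), (np.float64(0.115), np.float64(0.281))]
-0.04 3002 [0.133 0.148 0.161] [(np.float64(0.133), np.float64(0.345)), (np.float64(0.138), np.float64(0.346)), (np.float64(0.142), np.float64(0.343))]
-0.01 3772 [0.236 0.238 0.247] [(np.float64(0.236), np.float64(0.155)), (np.float64(0.236), np.float64(0.154)), (np.float64(0.236), np.float64(0.155))]
0.02 2534 [0.234 0.237 0.245] [(np.float64(0.234), np.float64(0.164)), (np.float64(0.235), np.float64(0.161)), (np.float64(0.235), np.float64(0.158))]
0.05 2213 [0.232 0.237 0.245] [(np.float64(0.232), np.float64(0.167)), (np.float64(0.232), np.float64(0.164)), (np.float64(0.233), np.float64(0.162))]
0.08 2243 [0.23  0.234 0.242] [(np.float64(0.23), np.float64(0.156)), (np.float64(0.23), np.float64(0.167)), (np.float64(0.231), np.float64(0.152))]
0.11 2060 [0.225 0.231 0.241] [(np.float64(0.225), np.float64(0.162)), (np.float64(0.225), np.float64(0.167)), (np.float64(0.226), np.float64(0.157))]
0.14 2032 [0.224 0.227 0.239] [(np.float64(0.224), np.float64(0.151)), (np.float64(0.224), np.float64(0.162)), (np.float64(0.224), np.float64(0.155))]
0.17 1265 [0.221 0.223 0.234] [(np.float64(0.221), np.float64(0.154)), (np.float64(0.221), np.float64(0.155)), (np.float64(0.222), np.float64(0.165))]
0.2 907 [0.219 0.221 0.227] [(np.float64(0.219), np.float64(0.161)), (np.float64(0.219), np.float64(0.162)), (np.float64(0.22), np.float64(0.162))]
0.23 445 [0.217 0.219 0.221] [(np.float64(0.217), np.float64(0.133)), (np.float64(0.218), np.float64(0.162)), (np.float64(0.218), np.float64(0.158))]
```

Emit:
servo_tool(rows=[{"offset":[0,0.2,-0.1],"yaw":0,"claw":1},{"offset":[0,0.6,-0.1],"yaw":0,"claw":1},{"offset":[0,1,-0.1],"yaw":0,"claw":1},{"offset":[0,1,-0.1],"yaw":0,"claw":1}])

```text
time: 6.25
ee_pos: [0.6246, 0.1927, 0.2071]
tcp_rot: [-179.7, 0.1, 87.3]
wrist_force: [0.3, -0.7, -0.6]
opening: -0.0001
grasp_force: 0.0
```

Emit:
servo_tool(rows=[{"offset":[0,0.2,0],"yaw":0,"claw":1},{"offset":[0,0.2,0],"yaw":0,"claw":1},{"offset":[0,0.2,0.3],"yaw":0,"claw":1},{"offset":[0,0.2,0.6],"yaw":0,"claw":1},{"offset":[0,0.2,0.65],"yaw":0,"claw":1},{"offset":[0,0.2,0.65],"yaw":0,"claw":1}])

```text
time: 7.0
ee_pos: [0.6429, 0.1926, 0.1469]
tcp_rot: [-180.0, -0.0, 87.4]
wrist_force: [-0.1, 0.4, -0.0]
opening: -0.0001
grasp_force: 0.0
```

```bash
python3 - <<'E'
from h import *
o=get_obs(); print(tob(np.array(o['ee_pos'])),o['wrist_force'])
im,d,i,M=snap('scene','s3'); im2,_,_,_=snap('wrist','w3')
cv2.imwrite('pics/s3b.png',np.hstack([cv2.resize(im[110:240,190:350,::-1],(400,325),interpolation=cv2.INTER_CUBIC),cv2.resize(im2[:,:,::-1],(400,325))]))
E
```

```text
[0.13342994 0.05264106 0.14691744] [-0.09391192  0.41795024 -0.02663969]
```

View pics/s3b.png

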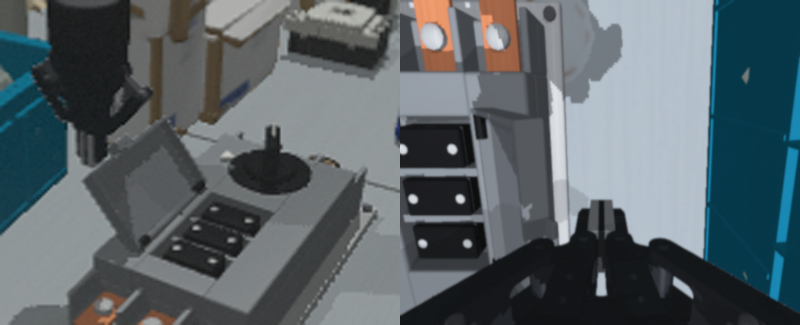

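The picture shows the closed fingers behind the open cover, with no contact. Next I'll push it up to vertical.

Emit:
servo_tool(rows=[{"offset":[0,-0.165,-0.03],"yaw":0,"claw":1},{"offset":[0,-0.26,-0.05],"yaw":0,"claw":1},{"offset":[0,-0.345,-0.13],"yaw":0,"claw":1},{"offset":[0,-0.435,-0.18],"yaw":0,"claw":1},{"offset":[0,-0.5,-0.2],"yaw":0,"claw":1},{"offset":[0,-0.575,-0.22],"yaw":0,"claw":1},{"offset":[0,-0.64,-0.235],"yaw":0,"claw":1},{"offset":[0,-0.705,-0.25],"yaw":0,"claw":1},{"offset":[0,-0.745,-0.28],"yaw":0,"claw":1},{"offset":[0,-0.745,-0.28],"yaw":0,"claw":1}])

```text
time: 8.35
ee_pos: [0.5685, 0.1959, 0.1744]
tcp_rot: [-180.0, 0.0, 87.4]
wrist_force: [0.4, -0.2, 0.1]
opening: 0.0003
grasp_force: 0.0
```

```bash
python3 - <<'E'
from h import *
o=get_obs(); print(tob(np.array(o['ee_pos'])),o['wrist_force'])
im,d,i,M=snap('scene','s4'); im2,d2,i2,M2=snap('wrist','w4')
B=tob(cloud(d,i,M)); k=(abs(B[...,1]-.045)<.06)&(B[...,0]>-.03)&(B[...,0]<.15)&(B[...,2]>.1)&(B[...,2]<.19); p=B[k]
for y in (-.01,.0,.09,.1):
  q=p[abs(p[:,1]-y)<.008]; j=q[:,2].argmax(); print(y,len(q),q[j]); v=q[:,[0,2]]-q[:,[0,2]].mean(0); print(np.degrees(np.arctan2(*np.linalg.svd(v,full_matrices=False)[2][0][::-1])))
cv2.imwrite('pics/s4b.png',np.hstack([cv2.resize(im[110:240,190:350,::-1],(400,325),interpolation=cv2.INTER_CUBIC),cv2.resize(im2[:,:,::-1],(400,325))]))
E
```

```text
[0.05893352 0.05257468 0.1743961 ] [ 0.3791366  -0.20974287  0.08382266]
-0.01 49 [ 0.03511799 -0.01359673  0.17277915]
-75.57007166730087
0.0 66 [0.03700885 0.00342009 0.17191262]
-74.7342217241455
0.09 38 [0.03998173 0.09210282 0.17228501]
-74.64665517267288
0.1 29 [0.03998173 0.09210282 0.17228501]
-165.00205889360015
```

View pics/s4b.png

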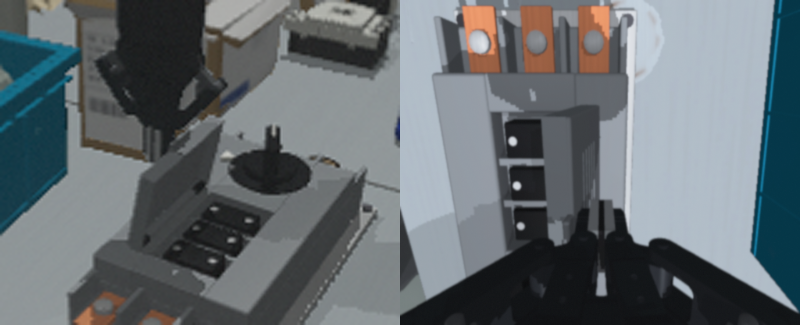

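The picture shows the cover just past upright, at about 75°. I'll continue the arc over the top and down.

Emit:
servo_tool(rows=[{"offset":[0,-0.15,-0.03],"yaw":0,"claw":1},{"offset":[0,-0.3,-0.03],"yaw":0,"claw":1},{"offset":[0,-0.38,0.01],"yaw":0,"claw":1},{"offset":[0,-0.46,0.06],"yaw":0,"claw":1},{"offset":[0,-0.53,0.12],"yaw":0,"claw":1},{"offset":[0,-0.6,0.19],"yaw":0,"claw":1},{"offset":[0,-0.65,0.27],"yaw":0,"claw":1},{"offset":[0,-0.7,0.35],"yaw":0,"claw":1},{"offset":[0,-0.73,0.43],"yaw":0,"claw":1},{"offset":[0,-0.73,0.43],"yaw":0,"claw":1}])

```text
time: 9.7
ee_pos: [0.4955, 0.1991, 0.1302]
tcp_rot: [-179.9, 0.0, 87.4]
wrist_force: [-0.0, 0.8, 0.8]
opening: 0.0
grasp_force: 0.0
```

Emit:
servo_tool(rows=[{"offset":[0,-0.01,0.04],"yaw":0,"claw":1},{"offset":[0,-0.02,0.07],"yaw":0,"claw":1},{"offset":[0,-0.02,0.09],"yaw":0,"claw":1},{"offset":[0,-0.02,0.1],"yaw":0,"claw":1},{"offset":[0,-0.02,0.1],"yaw":0,"claw":1}])

```text
time: 10.32
ee_pos: [0.4942, 0.1993, 0.1228]
tcp_rot: [179.9, -0.0, 87.4]
wrist_force: [-4.3, -1.6, 13.8]
opening: -0.0002
grasp_force: 6.9
```

Emit:
servo_tool(rows=[{"offset":[0,0,0.015],"yaw":0,"claw":1},{"offset":[0,0,0.03],"yaw":0,"claw":1},{"offset":[0,0,0.03],"yaw":0,"claw":1},{"offset":[0,0,0.03],"yaw":0,"claw":1}])

```text
time: 10.82
ee_pos: [0.4943, 0.1993, 0.1225]
tcp_rot: [179.8, -0.1, 87.4]
wrist_force: [-11.8, -5.1, 33.2]
opening: -0.0003
grasp_force: 16.6
```

Emit:
servo_tool(rows=[{"offset":[0,0,-0.3],"yaw":0,"claw":1},{"offset":[-0.2,0,-0.7],"yaw":0,"claw":0.6},{"offset":[-0.5,0.1,-1],"yaw":0,"claw":0.3},{"offset":[-0.5,0.1,-1],"yaw":0,"claw":0},{"offset":[-0.5,0.1,-1],"yaw":0,"claw":0}])

```text
time: 11.45
ee_pos: [0.5016, 0.1491, 0.2173]
tcp_rot: [-179.9, 0.0, 87.3]
wrist_force: [0.4, -0.4, -0.3]
opening: 0.0725
grasp_force: 0.0
```

```bash
python3 - <<'E'
from h import *
o=get_obs(); print(tob(np.array(o['ee_pos'])),o['ee_pos'],o['q'],o['wrist_force'])
im2,d2,i2,M2=snap('wrist','w5'); B=tob(cloud(d2,i2,M2))
for x in (-.03,-.015,0,.015,.03):
  for y in (.02,.06):
    k=np.hypot(B[...,0]-x,B[...,1]-y)<.006; print(x,y,k.sum(),np.nanmedian(B[k][:,2]).round(4),end=' ')
k=(B[...,2]>.122)&(B[...,2]<.135)&(np.hypot(B[...,0],B[...,1]+.085)<.045)
print('bar',k.sum(),cv2.minAreaRect(B[k][:,:2].astype(np.float32)) if k.sum()>20 else '')
im,d,i,M=snap('scene','s5')
cv2.imwrite('pics/s5b.png',np.hstack([cv2.resize(im[110:240,190:350,::-1],(400,325),interpolation=cv2.INTER_CUBIC),cv2.resize(im2[:,:,::-1],(400,325))]))
# obstacles near handle
for n,f in(('scene','scene0'),('wrist','w1'),('wrist','wrist0'),('wrist','w5')):
    im,d,i,M=load(n,f); P=tob(cloud(d,i,M)).reshape(-1,3)
    k=(P[:,0]>.082)&(P[:,0]<.25)&(P[:,1]>-.17)&(P[:,1]<0)&(P[:,2]>.1)&(P[:,2]<.33); p=P[k]
    if k.sum(): j=p[:,0].argsort()[:1]; print(f,k.sum(),p[j],np.percentile(p[:,0],[1,5,20]))
E
```

```text
[-0.00571211  0.00277724  0.21727807] [0.50162081 0.14913544 0.21727807] [1.65483340e+01 7.67961672e-01 1.69793117e+00 9.09940355e+01
 1.84157839e-02 1.09201575e+02] [ 0.3681068  -0.36562013 -0.26315498]
-0.03 0.02 2957 0.28 -0.03 0.06 219 0.1016 -0.015 0.02 635 0.2773 -0.015 0.06 218 0.1018 0 0.02 545 0.2761 0 0.06 217 0.1019 0.015 0.02 2739 0.2808 0.015 0.06 215 0.1018 0.03 0.02 1667 0.2584 0.03 0.06 217 0.1017 bar 1156 ((8.745631203055382e-05, -0.08581293374300003), (0.01560985203832388, 0.053068943321704865), 23.857805252075195)
scene0 3295 [[ 0.08201404 -0.01952194  0.13941103]] [0.08554303 0.0919683  0.11124655]
w1 10753 [[ 0.08204388 -0.0087486   0.12292579]] [0.085364   0.09193801 0.1135669 ]
wrist0 40652 [[ 0.0820049  -0.0101148   0.12571459]] [0.08383524 0.08959606 0.09248331]
w5 18 [[ 0.18697855 -0.15256144  0.10837132]] [0.18711058 0.1876387  0.18839418]
```

View pics/s5b.png

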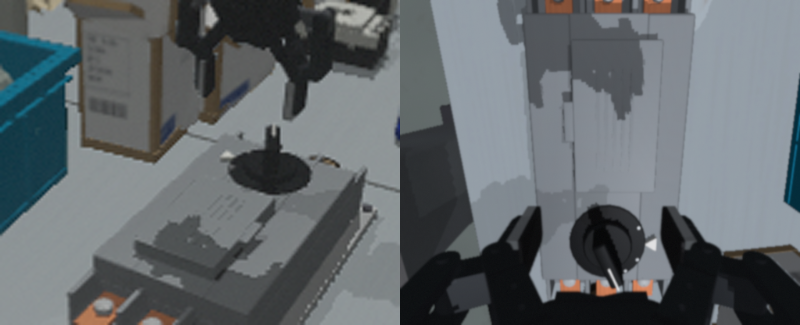

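The wrist view shows the cover flat and shut, with a uniform height of 0.1017. The handle bar is at (610,245) with its point toward lower right, and the arrow is at (650,244). The handle stands at about −66°. I'll grip it across the bar.

Emit:
servo_tool(rows=[{"offset":[-0.4,0.03,0],"yaw":-0.055,"claw":0},{"offset":[-0.883,0.057,0],"yaw":-0.11,"claw":0},{"offset":[-0.883,0.057,0.2],"yaw":-0.133,"claw":0},{"offset":[-0.883,0.057,0.5],"yaw":-0.133,"claw":0},{"offset":[-0.883,0.057,0.8],"yaw":-0.133,"claw":0},{"offset":[-0.883,0.057,0.93],"yaw":-0.133,"claw":0},{"offset":[-0.883,0.057,0.93],"yaw":-0.133,"claw":0}])

```text
time: 12.42
ee_pos: [0.5028, 0.0608, 0.1244]
tcp_rot: [-179.9, -0.0, 111.3]
wrist_force: [-0.5, -0.1, -0.6]
opening: 0.0852
grasp_force: 0.0
```

```bash
python3 - <<'E'
from h import *
o=get_obs(); print(tob(np.array(o['ee_pos'])),o['tcp_rot'],o['q'],o['wrist_force'])
E
```

```text
[-0.00045429 -0.08539042  0.12442784] [-1.79891578e+02 -2.84728791e-02  1.11348420e+02] [ 6.89624555e+00 -1.43324848e+00 -1.07362286e+01  8.08091167e+01
  5.12871683e-04  7.55477984e+01] [-0.46203045 -0.12776223 -0.57908776]
```

Centred on the handle axis. Now I'll grip it.

Emit:
servo_tool(rows=[{"offset":[0,0,0],"yaw":0,"claw":0.5},{"offset":[0,0,0],"yaw":0,"claw":1},{"offset":[0,0,0],"yaw":0,"claw":1},{"offset":[0,0,0],"yaw":0,"claw":1},{"offset":[0,0,0],"yaw":0,"claw":1},{"offset":[0,0,0],"yaw":0,"claw":1}], squeeze=30)

```text
time: 13.18
ee_pos: [0.5039, 0.0606, 0.1258]
tcp_rot: [179.9, 0.0, 111.3]
wrist_force: [2.8, 1.1, 2.9]
opening: 0.0144
grasp_force: 34.3
```

Emit:
servo_tool(rows=[{"offset":[0,0,0],"yaw":-0.05,"claw":1},{"offset":[0,0,0],"yaw":-0.1,"claw":1},{"offset":[0,0,0],"yaw":-0.15,"claw":1},{"offset":[0,0,0],"yaw":-0.2,"claw":1},{"offset":[0,0,0],"yaw":-0.25,"claw":1},{"offset":[0,0,0],"yaw":-0.3,"claw":1},{"offset":[0,0,0],"yaw":-0.34,"claw":1},{"offset":[0,0,0],"yaw":-0.367,"claw":1},{"offset":[0,0,0],"yaw":-0.367,"claw":1},{"offset":[0,0,0],"yaw":-0.367,"claw":1}])

```text
time: 14.42
ee_pos: [0.5037, 0.0603, 0.1257]
tcp_rot: [-180.0, 0.1, 177.2]
wrist_force: [1.8, -0.8, 5.2]
opening: 0.0143
grasp_force: 34.5
```

Emit:
servo_tool(rows=[{"offset":[0,0,0],"yaw":0,"claw":0.5},{"offset":[0,0,0],"yaw":0,"claw":0.3},{"offset":[0,0,0],"yaw":0,"claw":0},{"offset":[0,0,0],"yaw":0,"claw":0}])

```text
time: 14.92
ee_pos: [0.5033, 0.0605, 0.1251]
tcp_rot: [-180.0, -0.0, 177.4]
wrist_force: [-0.2, 0.2, 0.9]
opening: 0.0844
grasp_force: 0.0
```

Emit:
servo_tool(rows=[{"offset":[0,0,-0.3],"yaw":0,"claw":0},{"offset":[0,0,-0.7],"yaw":0,"claw":0},{"offset":[0.1,0,-1],"yaw":0,"claw":0},{"offset":[0.1,0,-1],"yaw":0,"claw":0}])

```text
time: 15.42
ee_pos: [0.494, 0.0611, 0.2278]
tcp_rot: [180.0, 0.2, 177.4]
wrist_force: [1.1, -0.0, -0.9]
opening: 0.0852
grasp_force: 0.0
```

```bash
python3 - <<'E'
from h import *
o=get_obs(); print(tob(np.array(o['ee_pos'])),o['tcp_rot'],o['time'],o['wrist_force'])
im2,d2,i2,M2=snap('wrist','w6'); B=tob(cloud(d2,i2,M2)); g=im2.max(-1)
k=(B[...,2]>.122)&(B[...,2]<.135)&(np.hypot(B[...,0],B[...,1]+.085)<.045)
print('bar',k.sum(),cv2.minAreaRect(B[k][:,:2].astype(np.float32)) if k.sum()>20 else '')
w=B[k&(g>150)]; print('white',len(w),w.mean(0))
print('cover',[np.nanmedian(B[np.hypot(B[...,0]-x,B[...,1]-.03)<.006][:,2]).round(4) for x in(-.03,0,.03)])
im,d,i,M=snap('scene','s6')
cv2.imwrite('pics/s6b.png',np.hstack([cv2.resize(im[110:240,190:350,::-1],(400,325),interpolation=cv2.INTER_CUBIC),cv2.resize(im2[:,:,::-1],(400,325))]))
E
```

```text
[-0.00929266 -0.08549134  0.2277547 ] [179.95999867   0.22240044 177.37040292] 15.425 [ 1.12525359 -0.03397056 -0.92388525]
bar 1279 ((0.00010444968938827515, -0.08530136942863464), (0.014944852329790592, 0.05145471170544624), 89.58843994140625)
white 120 [ 0.01322176 -0.08556961  0.12938295]
cover [np.float64(0.1015), np.float64(0.102), np.float64(0.1017)]
```

View pics/s6b.png

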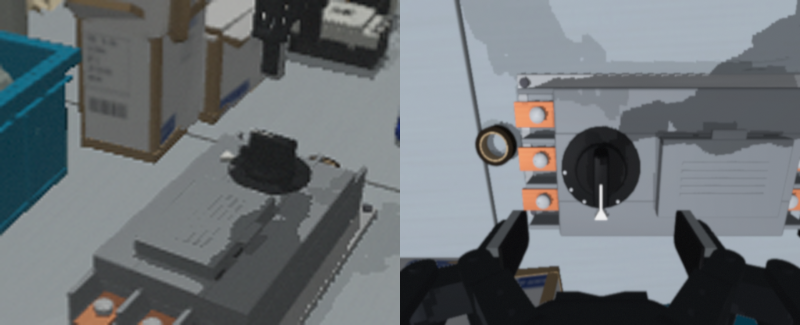

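The wrist view shows the pointer's white line ending at the arrow (602,213), within about 0.5°. The cover is shut, the tape is untouched, and the robot is clear of everything. Handing in.

```bash
python3 -c "
from workcell import *
print(job_done())"
```

```text
the job is handed in; nothing more can be done
None
```

The job is handed in after about 15.4 s: all three modules are fully home, the cover is pressed shut, the handle points at the arrow to within about half a degree, and the robot touched nothing lying round the breaker.

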